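Load a stemmed spool past the sprung gate of a feed magazine

ROBOT

A 6-joint arm with a two-finger parallel gripper is mounted at the origin on the work surface. World frame = base frame: x ahead of the robot, y to its left, z up, the work surface at z = 0. Lengths are in m, angles in degrees, forces in N, time in s.
With the tool pointing down it reaches from about 0.4 to 0.825 m from the base axis. Payload 7 kg.
Tool frame: the origin (TCP) lies midway between the tips of the shut fingers; the grasp point (between the pads) lies 19 mm behind it; z points along the fingers, y is the direction in which the jaws open and shut (so a half turn about z gives the same grasp; the last joint's range is limited). The gripper opens to 88 mm and grips with 3 to 60 N. Pads are 19 mm wide; open, the fingers measure 130 mm over their backs; the gripper's body (78 mm by 193 mm) begins 47 mm behind the grasp point.
Start: joints at [93.57, 20.546, 0.682, 0, -70.136, -16.507], TCP at [0.151, 0.658, 0.227] pointing down, gripper open.
Joint ranges: [-176.03, 176.03], [-82.01, 121.73], [-58.28, 71.71], [-173.87, 95.51], [-174.79, -0.11], [-173.66, 173.66]. Speed limits (degrees/s): [136.94, 136.94, 172.46, 180, 180, 180].

INTERFACE

Orientations are given as [roll, pitch, yaw] about the fixed x, y, z axes, in that order (R = Rz(yaw) Ry(pitch) Rx(roll)).
In Python, from plant import ctrl, snapshot gives the robot as it stands.
- The arm moves only by the shell command python3 -m pendant 'ROWS'. ROWS is JSON, a list of rows, each a list of 7 numbers: the shift along the tool's x, y, z in m, then the turn, a rotation vector about the tool's x, y, z in rad, then the opening, from -1 (shut) to 1 (fully open), so that 0 is half open. In form: [[x, y, z, ax, ay, az, jaw], ...]. A call has 1 to 12 rows; each row is the pose to reach, as a shift and turn from the pose commanded when the call began, along the tool's axes at that moment; what a row does not reach only later rows make up. A row lasts 1/8 s, in which the tool goes at most 62.5 mm and 10.7 degrees, less where a joint would pass 70% of its speed; a pose out of reach is approached as far as the arm can. A call with a gripper value outside its range is refused whole. The fingers move at their own pace and stop on an object; the grip force is fixed at half the most. Time passes only in rows, so rows that repeat a pose let the fingers close. It gives the time, the measured TCP pose, the force and the opening at its end, in the units of the state.
- ctrl.get_obs(): the state, without advancing time (a new reading comes with each control period).
- snapshot(name): name is "scene" or "side" or "wrist"; returns a dict with "image" (420x560x3 uint8, blue, green, red), "mtx" (3x3 intrinsics, pixels), "k1" (the pictures are not rectified: a ray, as slopes to the right and down, at radius r is drawn at 1 + k1 r^2 times it, then the intrinsics apply), "eye" and "attitude" of the camera in the world; the wrist camera has in their place "tool_from_camera" (4x4, takes a point from camera to tool coordinates, whose origin is the TCP and whose axes are the flange's). Camera axes: x right, y up, looking along -z (the intrinsics and any distortion apply to the point x, -y, -z); pixel columns grow to the right and rows downward; lengths in m; the calibration is good to about 2 mm. A picture is of the moment at which its call begins: read the wrist's pose just before it. There is no depth.
- ctrl.close_job(): hands the job in, once; it reports no verdict.
The state is a dict: "clock": time; "joint_pos": joint angles; "qvel": joint speeds; "tau": joint torques, N m; "tool_pos": TCP position; "orientation": TCP orientation; "force": force on the tool from outside, world axes, zero at the start; "moment": the same for the moment, N m; "opening": finger opening in m.
Only numpy, scipy, OpenCV 4.12 (cv2) and the standard library are available. Lean on these libraries where they do the work, as an engineer would, in place of code of your own. Each camera call takes 0.05 s, during which the arm holds its last target.

TASK

Load the spool with the tall stem into the wooden feed magazine: stand it on the apron, push the sprung gate open with the spool itself and slide it in until the gate has snapped shut behind it, then press it on, gently, until it bears firmly on the sprung felt pad (about 8 to 10 N) for a moment without bottoming the pad. Let go and leave it standing at the back of the lane with the gate shut, and leave the other spools where they are.

Things in the scene. Friction and masses are not known exactly. Their poses are not given: they have to be found in the camera images.
- spool_grip (a point): Grip point on the stem's axis, 85 mm above the underside of the stemmed spool (loose, upright, about 0.2 kg, 105 mm tall). Turned wood wound with pale thread: flanges 52 mm in diameter, body 44 mm high, above it a round stem 14 mm in diameter. z is its axis, up. The only spool with a stem; the three spools may swap places.
- magazine: Wooden feed magazine, fixed. Origin at table height under the middle of its mouth; x runs along the lane, the way the spool goes in, y to the left, z up. Floor plate 8 mm thick from x = -85 to 172 mm. Right wall's inner face y = -28 mm. On the left a pocket for the gate to x = 58 mm, then a slanted lead-in to a wall at y = 28 mm: from x = 68 mm the lane is 56 mm wide. Whole height 60 mm.
- apron (a point): Middle of the open apron before the mouth, on top of the floor plate: x = -48, y = 0, z = 8 mm of the magazine. Set the spool down here. The apron is 85 mm long and 96 mm wide; a flared guide 30 mm high stands on its right from x = -30 mm to the mouth.
- slot (a point): Point on top of the cover (z = 60 mm) above the lane's middle, at x = 70 mm of the magazine. The cover (underside z = 55 mm, clear plastic at first, then dark wood) spans x = 0 to 165 mm, with an open slot 24 mm wide along y = 0 for the stem alone: the spool cannot go in from above. The gate can shut only when the spool's axis is beyond this point.
- gate (a joint): Sprung aluminium flap in the mouth, 48 mm long, 42 mm high, on an upright pin at x = 4, y = 36 mm of the magazine. 0 is shut across the lane; it swings inwards only, to the left, up to 1.6 rad. Spring torque 0.03 Nm shut, 0.17 Nm at 1.5 rad: it pushes the spool back and to the right with up to about 6 N, and snaps shut once the spool is past.
- pad (a joint): Press-in of the felt pad at the lane's back, in m: 0 free, 0.010 bottomed; 1.5 N per mm, damped. Press it 4 mm or more for a moment, never over 9 mm. Its stop block is set anew each time: the spool meets it with its axis somewhere from x = 78 to 100 mm of the magazine. No reading gives that place; feel for it.
- spare_a: A plain wooden spool without stem, 56 mm diameter, 46 mm high, loose; origin at the centre of its underside. To be left alone.
- spare_b: A plain wooden spool without stem, 48 mm diameter, 50 mm high, loose; origin at the centre of its underside. To be left alone.
Not all that is in view belongs to the job. Leave any blue or pink look-alike of the part that bears spool_grip alone.

How it is judged:
By the outcome, as a careful person would: the job done as asked, in the order asked, and still so for the second after the job is handed in, with the robot touching nothing.
It also fails if it takes over 70 s, if anything falls off the work surface, if the arm or the gripper's body presses on something with over 40 N, if the wrist force passes 120 N, or if a joint passes its speed limit or range.

## Working session

There is one attempt and no reset: what is moved stays moved. The work goes in short steps, Python scripts to look and compute and a shell command to move; the robot and the scene stay as the last step left them, time stands still between calls to the robot, and variables do not carry over. Pictures are saved under pics/ and viewed, and the job is handed in when it is done.

```bash
ls; mkdir -p pics; cat > h.py <<'E'
import numpy as np, cv2
from plant import ctrl, snapshot
from scipy.spatial.transform import Rotation as R
def save(name,fn):
    o=ctrl.get_obs(); s=snapshot(name); cv2.imwrite('pics/'+fn+'.png',s['image'])
    np.savez('pics/'+fn+'.npz',**{k:np.array(v) for k,v in s.items()},tp=np.array(o['tool_pos']),to=np.array(o['orientation']))
    return s,o
E
python3 - <<'E'
from h import *
for n in ['scene','side','wrist']:
    s,o=save(n,n+'0'); print({k:(np.round(v,4).tolist() if k!='image' else 0) for k,v in s.items()})
print(o)
E
```

```text
pics
{'image': 0, 'mtx': [[396.1868, 0.0, 280.0016], [0.0, 396.1868, 208.2212], [0.0, 0.0, 1.0]], 'k1': -0.0726, 'eye': [0.8753, -0.2735, 0.6428], 'attitude': [39.6027, 0.1187, 60.8081]}
{'image': 0, 'mtx': [[382.1628, 0.0, 282.1807], [0.0, 382.1628, 209.4328], [0.0, 0.0, 1.0]], 'k1': 0.0193, 'eye': [0.3181, 0.5258, 0.4135], 'attitude': [62.0047, 0.2164, -166.6271]}
{'image': 0, 'mtx': [[370.7431, 0.0, 284.3228], [0.0, 370.7431, 211.5282], [0.0, 0.0, 1.0]], 'k1': 0.0355, 'tool_from_camera': [[0.0005, 0.9536, 0.3012, 0.0814], [1.0, -0.001, 0.0014, -0.0003], [0.0016, 0.3012, -0.9536, -0.1581], [0.0, 0.0, 0.0, 1.0]]}
{'clock': 0.1, 'joint_pos': array([ 9.35691162e+01,  2.05877916e+01,  6.38509154e-01, -1.85274382e-02,
       -7.01358802e+01, -1.65063522e+01]), 'qvel': array([ 0.07258322,  0.01304674,  0.06133498,  0.05991261,  0.00841166,
       -0.07744859]), 'tau': array([-1.35780218e-03, -5.84165025e+01,  2.93749130e+01,  7.01555684e+00,
        1.01764721e-02, -4.92874153e-05]), 'tool_pos': array([0.15105161, 0.65742503, 0.22570479]), 'orientation': array([ 1.79913398e+02, -7.49883091e-03, -1.29435386e+01]), 'force': array([-0.49760508, -0.0946933 , -1.03487489]), 'moment': array([-0.04420332,  0.00754142,  0.02221776]), 'opening': 0.08728156359653604}
```

View pics/scene0.png

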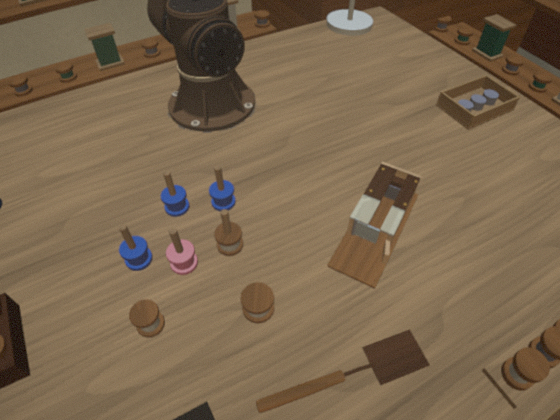

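View pics/side0.png

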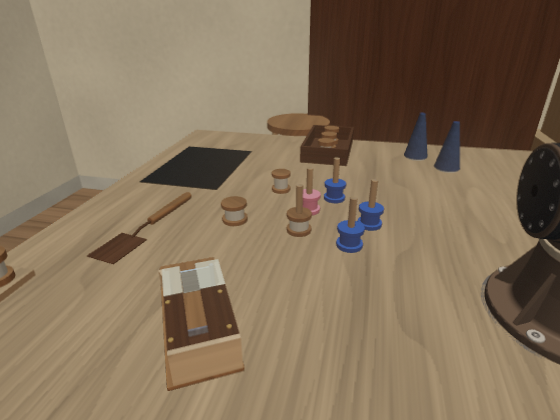

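View pics/wrist0.png

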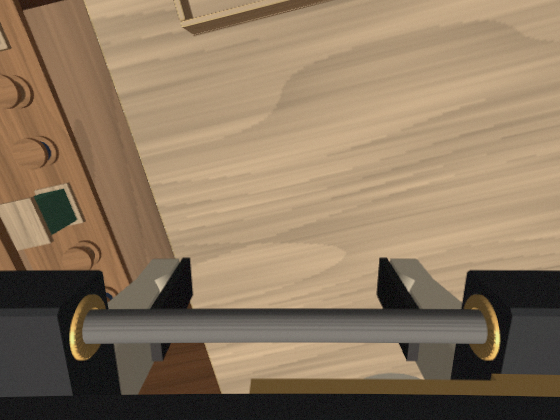

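```bash
python3 - <<'E'
import cv2
a=cv2.imread('pics/scene0.png'); 
cv2.imwrite('pics/s_mag.png',cv2.resize(a[155:295,320:430],None,fx=4,fy=4,interpolation=cv2.INTER_CUBIC))
cv2.imwrite('pics/s_sp.png',cv2.resize(a[160:340,110:290],None,fx=3.3,fy=3.3,interpolation=cv2.INTER_CUBIC))
b=cv2.imread('pics/side0.png'); 
cv2.imwrite('pics/d_mag.png',cv2.resize(b[250:390,140:260],None,fx=4,fy=4,interpolation=cv2.INTER_CUBIC))
cv2.imwrite('pics/d_sp.png',cv2.resize(b[145:265,210:400],None,fx=4,fy=4,interpolation=cv2.INTER_CUBIC))
E
```

```text
(no output)
```

View pics/s_mag.png

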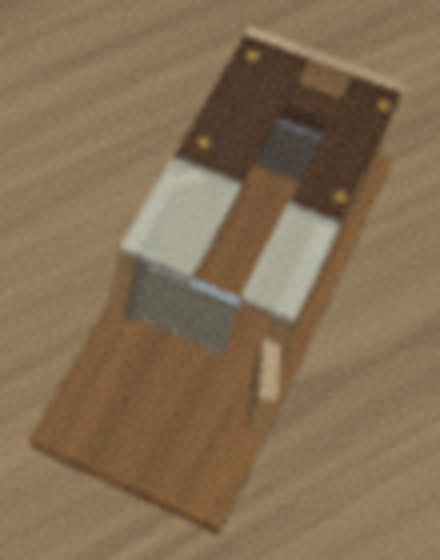

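View pics/s_sp.png

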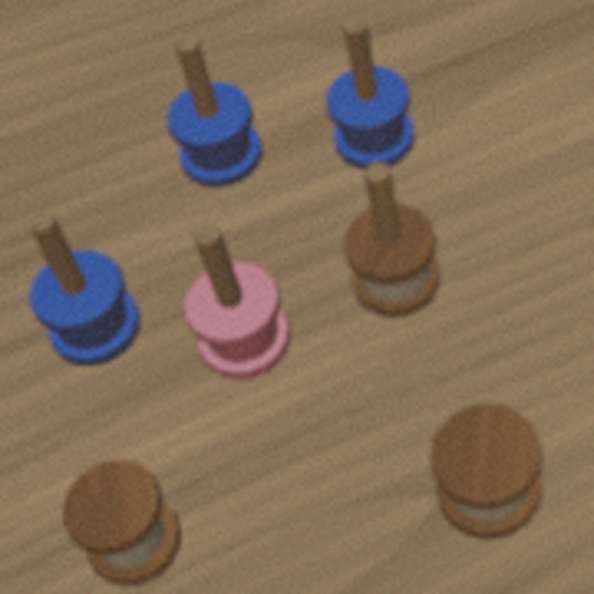

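View pics/d_mag.png

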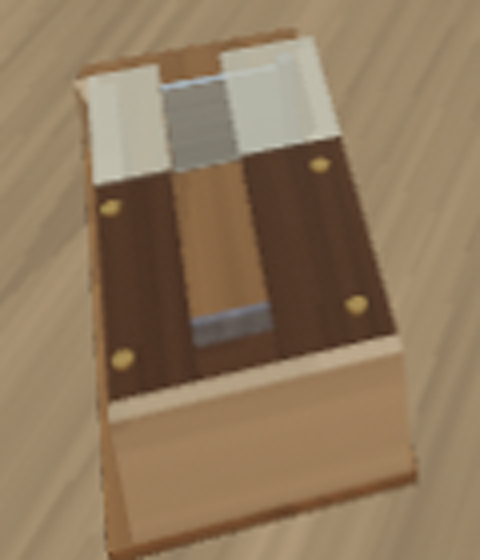

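View pics/d_sp.png

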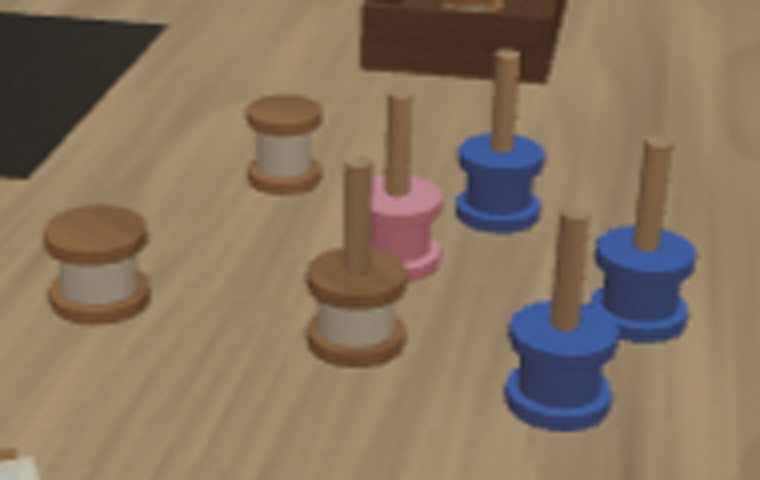

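```bash
cat >> h.py <<'E'
def ray(d,px):
    K=d['mtx'];k=float(d['k1'])
    q=np.array([(px[0]-K[0,2])/K[0,0],(px[1]-K[1,2])/K[1,1]]); u=q.copy()
    for _ in range(20): u=q/(1+k*(u@u))
    v=np.array([u[0],-u[1],-1.0])
    if 'eye' in d: return np.array(d['eye']),R.from_euler('xyz',d['attitude'],degrees=True).apply(v)
    T=np.array(d['tool_from_camera']); Rt=R.from_euler('xyz',d['to'],degrees=True)
    return np.array(d['tp'])+Rt.apply(T[:3,3]),Rt.apply(T[:3,:3]@v)
def onz(d,px,z):
    e,v=ray(d,px); return e+v*(z-e[2])/v[2]
def tri(d1,p1,d2,p2):
    e,v=ray(d1,p1);f,w=ray(d2,p2)
    t=np.linalg.lstsq(np.c_[v,-w],f-e,rcond=None)[0]
    a=e+v*t[0];b=f+w*t[1]; return (a+b)/2,np.linalg.norm(a-b)
def proj(d,P):
    P=np.asarray(P,float)
    if 'eye' in d: c=R.from_euler('xyz',d['attitude'],degrees=True).inv().apply(P-d['eye'])
    else:
        T=np.array(d['tool_from_camera']); c=T[:3,:3].T@(R.from_euler('xyz',d['to'],degrees=True).inv().apply(P-d['tp'])-T[:3,3])
    u=np.array([c[0],-c[1]])/-c[2]; u=u*(1+float(d['k1'])*(u@u)); K=d['mtx']
    return np.array([K[0,0]*u[0]+K[0,2],K[1,1]*u[1]+K[1,2]])
def ld(fn): return dict(np.load('pics/'+fn+'.npz'))
E
python3 - <<'E'
from h import *
np.set_printoptions(precision=4,suppress=True)
S=ld('scene0');D=ld('side0')
sm=lambda x,y:(320+x/4-.375,155+y/4-.375); dm=lambda x,y:(140+x/4-.375,250+y/4-.375)
ss=lambda x,y:(110+x/3.3-.35,160+y/3.3-.35); ds=lambda x,y:(210+x/4-.375,145+y/4-.375)
scr=[((252,55),(357,305)),((385,104),(123,358)),((203,142),(320,163)),((340,197),(110,207))]
P=[]
for a,b in scr:
    p,g=tri(S,sm(*a),D,dm(*b)); P.append(p); print(p,g, onz(S,sm(*a),.06),onz(D,dm(*b),.06))
print('apron',onz(S,sm(30,443),.008),onz(S,sm(218,530),.008),onz(D,dm(298,32),.008),onz(D,dm(75,75),.008))
print('slotback', onz(S,sm(282,118),.06), onz(S,sm(325,130),.06))
print('slot D back', onz(D,dm(191,322),.06),onz(D,dm(268,303),.06),'darkedge', onz(D,dm(172,170),.06),onz(D,dm(243,157),.06))
print('stem top',tri(S,ss(379,170),D,ds(358,162)))
print('stem base',tri(S,ss(390,240),D,ds(358,272)))
print('stem top z.105',onz(S,ss(379,170),.105),onz(D,ds(358,162),.105))
print('flange top z.044',onz(S,ss(390,242),.044),onz(D,ds(357,276),.044))
for n,a,b,z in [('A',(486,456),(96,233),.046),('B',(113,507),(285,114),.05)]: print(n,onz(S,ss(*a),z),onz(D,ds(*b),z))
for n,a in [('bl1',(209,115)),('bl2',(368,98)),('bl3',(77,290)),('pink',(232,302))]: print(n,onz(S,ss(*a),.044))
E
```

```text
[0.4657 0.1988 0.0624] 0.0007477575555083523 [0.4644 0.2009 0.06  ] [0.4664 0.1963 0.06  ]
[0.5265 0.2354 0.0628] 0.002185993790058842 [0.5257 0.2385 0.06  ] [0.5273 0.2324 0.06  ]
[0.502  0.1384 0.0624] 0.0010737407277568584 [0.501  0.1404 0.06  ] [0.5029 0.1354 0.06  ]
[0.563  0.1749 0.0619] 0.0012202127277939614 [0.5625 0.1768 0.06  ] [0.5638 0.1727 0.06  ]
apron [ 0.5796 -0.0093  0.008 ] [0.6593 0.0392 0.008 ] [ 0.5738 -0.0054  0.008 ] [0.6565 0.0469 0.008 ]
slotback [0.5075 0.1856 0.06  ] [0.5246 0.1994 0.06  ]
slot D back [0.5138 0.2145 0.06  ] [0.4939 0.2018 0.06  ] darkedge [0.552  0.1505 0.06  ] [0.5307 0.1385 0.06  ]
stem top (array([ 0.4446, -0.1455,  0.1046]), np.float64(0.0005784290886522028))
stem base (array([ 0.4442, -0.1465,  0.0426]), np.float64(0.0006886293008735704))
stem top z.105 [ 0.4445 -0.1456  0.105 ] [ 0.4446 -0.1442  0.105 ]
flange top z.044 [ 0.4469 -0.1473  0.044 ] [ 0.4432 -0.1401  0.044 ]
A [ 0.5928 -0.1608  0.046 ] [ 0.5864 -0.1521  0.046 ]
B [ 0.5311 -0.334   0.05  ] [ 0.5248 -0.324   0.05  ]
bl1 [ 0.3042 -0.205   0.044 ]
bl2 [ 0.3395 -0.1135  0.044 ]
bl3 [ 0.392  -0.3136  0.044 ]
pink [ 0.4417 -0.2402  0.044 ]
```

```bash
python3 -m pendant '[[0.507,0.425,-0.074,0,0,-0.768,0.0],[0.507,0.425,-0.074,0,0,-0.768,0.0],[0.507,0.425,-0.074,0,0,-0.768,0.0],[0.507,0.425,-0.074,0,0,-0.768,0.0],[0.507,0.425,-0.074,0,0,-0.768,0.0],[0.507,0.425,-0.074,0,0,-0.768,0.0],[0.507,0.425,-0.074,0,0,-0.768,0.0],[0.507,0.425,-0.074,0,0,-0.768,0.0],[0.507,0.425,-0.074,0,0,-0.768,0.0],[0.507,0.425,-0.074,0,0,-0.768,0.0],[0.507,0.425,-0.074,0,0,-0.768,0.0],[0.507,0.425,-0.074,0,0,-0.768,0.0]]'; python3 -c "
from h import *
save('wrist','w1')"
```

```text
clock: 1.65
tool_pos: [0.5512, 0.1278, 0.3002]
orientation: [180.0, 0.0, 30.8]
force: [-0.3, 0.6, -0.4]
opening: 0.0438
```

View pics/w1.png

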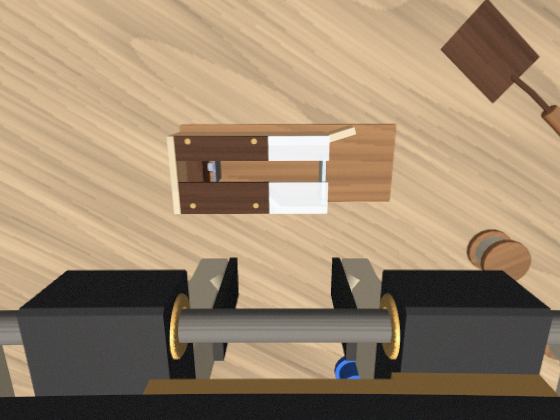

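```bash
python3 - <<'E'
from h import *
a=cv2.imread('pics/w1.png'); cv2.imwrite('pics/w1c.png',cv2.resize(a[110:230,155:410],None,fx=3.1,fy=3.1,interpolation=cv2.INTER_CUBIC))
S=ld('scene0');D=ld('side0');W=ld('w1')
np.set_printoptions(precision=4,suppress=True)
for p,z in [((187,141),.061),((254,141),.061),((193,206),.061),((256,206),.061),((395,124),.008),((390,201),.008),((330,137),.06),((327,214),.06)]: print(p,onz(W,p,z))
E
```

```text
(187, 141) [0.5278 0.2347 0.061 ]
(254, 141) [0.5642 0.1741 0.061 ]
(193, 206) [0.4667 0.1972 0.061 ]
(256, 206) [0.5028 0.1369 0.061 ]
(395, 124) [0.6591 0.0414 0.008 ]
(390, 201) [ 0.5793 -0.0091  0.008 ]
(330, 137) [0.6089 0.1072 0.06  ]
(327, 214) [0.5355 0.0634 0.06  ]
```

View pics/w1c.png

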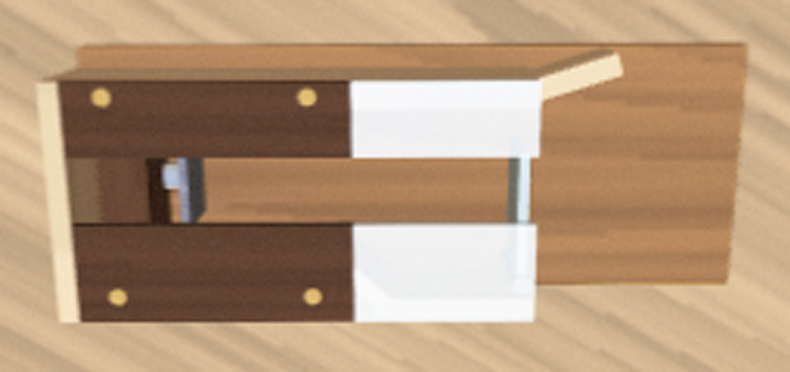

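```bash
python3 - <<'E'
from h import *
W=ld('w1'); np.set_printoptions(precision=4,suppress=True)
c=lambda x,y:(155+x/3.1-.34,110+y/3.1-.34)
th=np.radians(121.05); ex=np.array([np.cos(th),np.sin(th)]); ey=np.array([-ex[1],ex[0]])
m={}
for n,p,z in [('mouthR',(540,157),.06),('mouthL',(536,223),.06),('slotbR',(205,157),.06),('darkR',(351,157),.06),('darkL',(353,223),.06),('apR',(747,44),.008),('apL',(727,283),.008),('padtop_front',(192,157),.05),('padbot',(205,222),.02),('s1',(101,97),.061),('s2',(307,97),.061),('s3',(118,297),.061),('s4',(313,297),.061)]:
    m[n]=onz(W,c(*p),z)
O1=(m['mouthR']+m['mouthL'])[:2]/2; O2=(m['apR']+m['apL'])[:2]/2+.085*ex
O3=np.array([.515,.186])-.113*ex
print(O1,O2,O3)
O=O2
for k,v in m.items(): print(k,v,'mag',(v[:2]-O)@ex,(v[:2]-O)@ey)
E
```

```text
[0.5774 0.0889] [0.5754 0.0891] [0.5733 0.0892]
mouthR [0.5876 0.0947 0.06  ] mag -0.0015148530924382177 -0.013345196858162083
mouthL [0.5672 0.0832 0.06  ] mag -0.0008969771975202464 0.01010743404339221
slotbR [0.5278 0.1947 0.06  ] mag 0.11497557079749601 -0.01364698006231701
darkR [0.5539 0.1512 0.06  ] mag 0.06422442173273737 -0.013556417769702917
darkL [0.5339 0.1388 0.06  ] mag 0.06390762378248883 0.00991339070968172
apR [0.6596 0.0409 0.008 ] mag -0.08480143664294909 -0.047223598601245795
apL [ 0.5789 -0.0082  0.008 ] mag -0.08519856335705094 0.047223598601245774
padtop_front [0.523  0.1993 0.05  ] mag 0.12133532446672556 -0.011957139648378304
padbot [0.4959 0.1852 0.02  ] mag 0.12333442281435816 0.0185372682606809
s1 [0.5279 0.2345 0.061 ] mag 0.14901088919390573 -0.034356342786756776
s2 [0.5641 0.1744 0.061 ] mag 0.07885490527308112 -0.03431282356964683
s3 [0.4671 0.1977 0.061 ] mag 0.1488500048527703 0.036747397250747826
s4 [0.5031 0.1375 0.061 ] mag 0.07871860069860757 0.03692330716611105
```

```bash
python3 -m pendant '[[-0.232,0.181,0.1,0,0,0,0],[-0.232,0.181,0.1,0,0,0,0],[-0.232,0.181,0.1,0,0,0,0],[-0.232,0.181,0.1,0,0,0,0],[-0.232,0.181,0.1,0,0,0,0],[-0.232,0.181,0.1,0,0,0,0],[-0.232,0.181,0.1,0,0,0,0],[-0.232,0.181,0.1,0,0,0,0]]'; python3 -c "
from h import *
save('wrist','w2')
W=ld('w2')
print(proj(W,[.4445,-.1455,.105]),proj(W,[.4445,-.1455,.044]))"
```

```text
clock: 2.7
tool_pos: [0.4456, -0.1434, 0.201]
orientation: [180.0, -0.1, 31.2]
force: [-0.5, -0.2, 0.1]
opening: 0.0438
[287.02066744 216.74577014] [286.59683248 195.05159758]
```

View pics/w2.png

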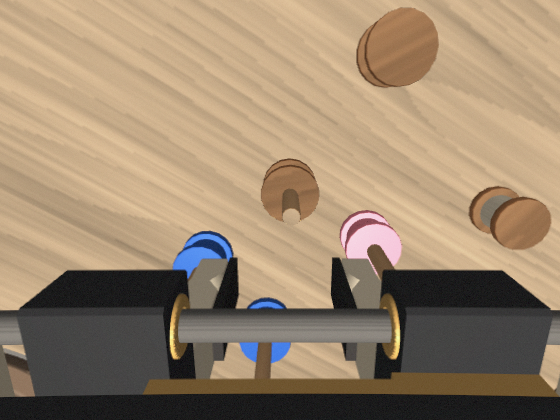

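```bash
python3 -m pendant '[[-0.002,0.003,0.05,0,0,0,0],[-0.002,0.003,0.1,0,0,0,0],[-0.002,0.003,0.135,0,0,0,0],[-0.002,0.003,0.135,0,0,0,0],[-0.002,0.003,0.135,0,0,0,0],[-0.002,0.003,0.135,0,0,0,-1],[-0.002,0.003,0.135,0,0,0,-1],[-0.002,0.003,0.135,0,0,0,-1],[-0.002,0.003,0.135,0,0,0,-1],[-0.002,0.003,0.135,0,0,0,-1],[-0.002,0.003,0.135,0,0,0,-1],[-0.002,0.003,0.135,0,0,0,-1]]'; python3 -c "
from h import *
save('wrist','w3');save('side','d3')"
```

```text
clock: 4.25
tool_pos: [0.4448, -0.1483, 0.0658]
orientation: [180.0, -0.0, 31.1]
force: [-0.7, -0.8, 5.2]
opening: 0.0133
```

View pics/w3.png

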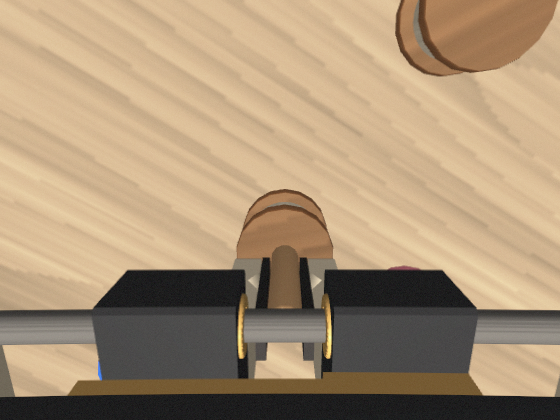

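View pics/d3.png

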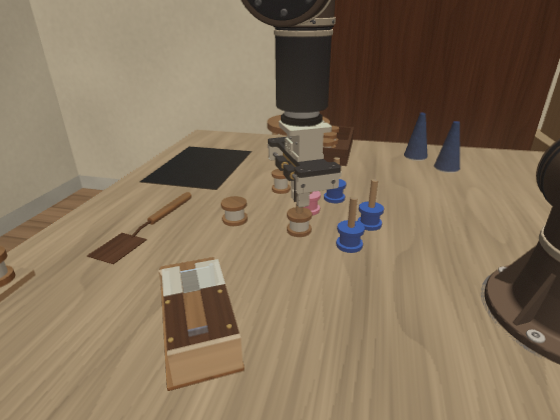

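```bash
python3 -m pendant '[[0,0,-0.05,0,0,0,-1],[0,0,-0.1,0,0,0,-1],[0.06,-0.022,-0.1,0,0,0,-1],[0.117,-0.044,-0.1,0,0,0,-1],[0.175,-0.066,-0.1,0,0,0,-1],[0.234,-0.088,-0.1,0,0,0,-1],[0.234,-0.088,-0.1,0,0,0,-1],[0.234,-0.088,-0.1,0,0,0,-1],[0.234,-0.088,-0.06,0,0,0,-1],[0.234,-0.088,-0.03,0,0,0,-1],[0.234,-0.088,-0.03,0,0,0,-1],[0.234,-0.088,-0.03,0,0,0,-1]]'; python3 -c "
from h import *
save('wrist','w4');save('scene','s4');save('side','d4')
a=cv2.imread('pics/s4.png');b=cv2.imread('pics/d4.png')
cv2.imwrite('pics/sd4.png',np.hstack([cv2.resize(a[140:310,300:450],None,fx=2.5,fy=2.5),cv2.resize(b[200:370,130:280],None,fx=2.5,fy=2.5)]))"
```

```text
clock: 5.85
tool_pos: [0.6001, 0.0473, 0.0969]
orientation: [180.0, -0.1, 31.0]
force: [-0.1, -0.7, -1.8]
opening: 0.0138
```

View pics/w4.png

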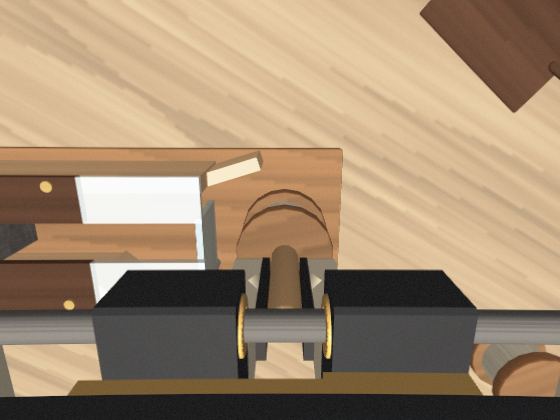

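View pics/sd4.png

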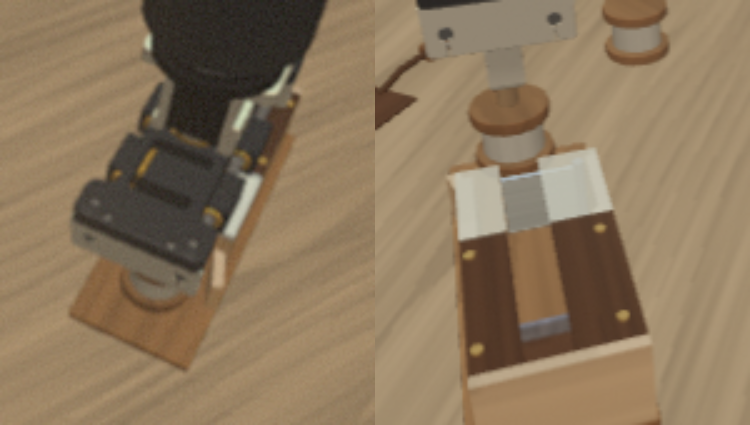

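```bash
python3 - <<'E'
from h import *
W=ld('w4'); a=cv2.imread('pics/w4.png')
cv2.imwrite('pics/w4c.png',cv2.resize(a[140:320,0:350],None,fx=2.2,fy=2.2,interpolation=cv2.INTER_CUBIC))
th=np.radians(W['to'][2]+90); ex=np.array([np.cos(th),np.sin(th)]); ey=np.array([-ex[1],ex[0]])
for n,p,z in [('slR',(100,223),.06),('slR2',(195,223),.06),('slL',(80,261),.06),('slL2',(195,261),.06),('apR',(342,149),.008),('apR0',(230,149),.008),('edge',(341,200),.008),('mouth',(200,225),.06),('mouthR',(203,178),.06),('dark',(81,223),.06),('s2',(46,187),.061),('s4',(69,305),.061)]:
    v=onz(W,p,z)[:2]-W['tp'][:2]; print(n,np.round([v@ex*1e3,v@ey*1e3],1))
E
```

```text
slR [102.5 -13.7]
slR2 [ 50.4 -13.7]
slL [117.    9.1]
slL2 [52.   9.4]
apR [-37.4 -47.6]
apR0 [ 36.8 -47.6]
edge [-38.4 -12.5]
mouth [ 47.7 -12.6]
mouthR [ 44.3 -39.2]
dark [112.8 -13.7]
s2 [127.1 -34.3]
s4 [127.2  36.9]
```

View pics/w4c.png

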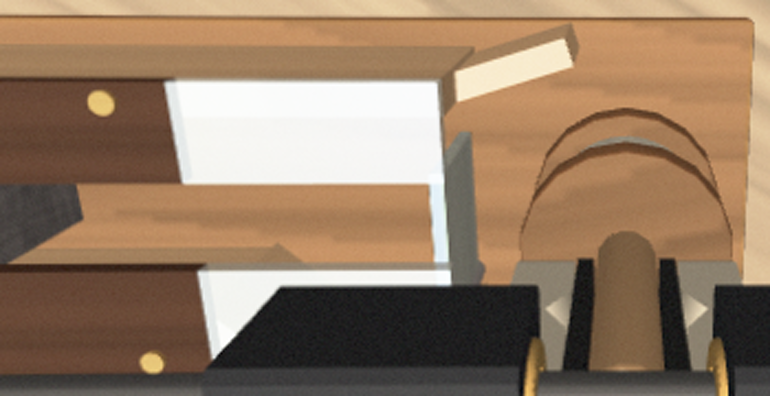

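```bash
python3 -m pendant '[[0.001,0,0.01,0,0,0,-1],[0.001,0,0.018,0,0,0,-1],[0.001,0,0.021,0,0,0,-1],[0.001,0,0.021,0,0,0,-1],[0.001,0,0.021,0,0,0,-1]]'; python3 -m pendant '[[0,0,0.001,0,0,0,-1],[0,0,0.0015,0,0,0,-1],[0,0,0.0015,0,0,0,-1]]'
```

```text
clock: 6.62
tool_pos: [0.6005, 0.0485, 0.0744]
orientation: [-180.0, 0.0, 31.1]
force: [-0.5, -0.5, -1.1]
opening: 0.0134
clock: 7.0
tool_pos: [0.6007, 0.0484, 0.0738]
orientation: [180.0, -0.0, 31.1]
force: [-1.3, 0.9, 4.8]
opening: 0.0134
```

```bash
python3 -m pendant '[[0,-0.005,-0.0005,0,0,0,-1],[0,-0.01,-0.0005,0,0,0,-1],[0,-0.015,-0.0005,0,0,0,-1],[0,-0.02,-0.0005,0,0,0,-1],[0,-0.025,-0.0005,0,0,0,-1],[0,-0.03,-0.0005,0,0,0,-1],[0,-0.03,-0.0005,0,0,0,-1]]'; cat > f.py <<'E'
from h import *
o=ctrl.get_obs(); O=np.array([.5748,.0893]); th=np.radians(121.05); ex=np.array([np.cos(th),np.sin(th)]); ey=np.array([-ex[1],ex[0]])
p=o['tool_pos'];f=o['force']
print('mag x,y mm',np.round([1e3*(p[:2]-O)@ex,1e3*(p[:2]-O)@ey,1e3*p[2]],2),'F x,y,z',np.round([f[:2]@ex,f[:2]@ey,f[2]],2),'M',np.round(o['moment'],2))
E
python3 f.py
```

```text
clock: 7.88
tool_pos: [0.585, 0.0744, 0.0738]
orientation: [180.0, -0.0, 31.1]
force: [1.0, -0.5, 6.0]
opening: 0.0134
mag x,y mm [-18.    -1.07  73.79] F x,y,z [-0.92 -0.57  6.03] M [-0.75 -0.31 -0.01]
```

```bash
python3 -m pendant '[[0,-0.005,-0.0006,0,0,0,-1],[0,-0.01,-0.0006,0,0,0,-1],[0,-0.015,-0.0006,0,0,0,-1],[0,-0.02,-0.0006,0,0,0,-1],[0,-0.02,-0.0006,0,0,0,-1]]'; python3 f.py;  python3 -m pendant '[[0,-0.005,0,0,0,0,-1],[0,-0.01,0,0,0,0,-1],[0,-0.015,0,0,0,0,-1],[0,-0.02,0,0,0,0,-1],[0,-0.02,0,0,0,0,-1]]'; python3 f.py
```

```text
clock: 8.5
tool_pos: [0.5749, 0.0918, 0.0739]
orientation: [-180.0, -0.0, 31.1]
force: [4.8, -0.7, -1.9]
opening: 0.0132
mag x,y mm [ 2.12 -1.34 73.91] F x,y,z [-3.09 -3.73 -1.92] M [-0.69 -1.74  0.02]
clock: 9.12
tool_pos: [0.5647, 0.1091, 0.074]
orientation: [-180.0, -0.1, 31.1]
force: [4.2, 2.0, -1.5]
opening: 0.0137
mag x,y mm [22.22 -1.58 74.  ] F x,y,z [-0.48 -4.6  -1.47] M [ 0.35 -1.73 -0.06]
```

```bash
cat > pic.py <<'E'
import sys
from h import *
t=sys.argv[1]
s,_=save('side','d'+t); w,_=save('wrist','w'+t)
a=s['image'][215:375,140:290]; b=w['image'][100:420,0:500]
cv2.imwrite('pics/c'+t+'.png',np.hstack([cv2.resize(a,(375,400),interpolation=cv2.INTER_CUBIC),cv2.resize(b,(425,400*1))]))
E
python3 pic.py 5
```

```text
(no output)
```

View pics/c5.png

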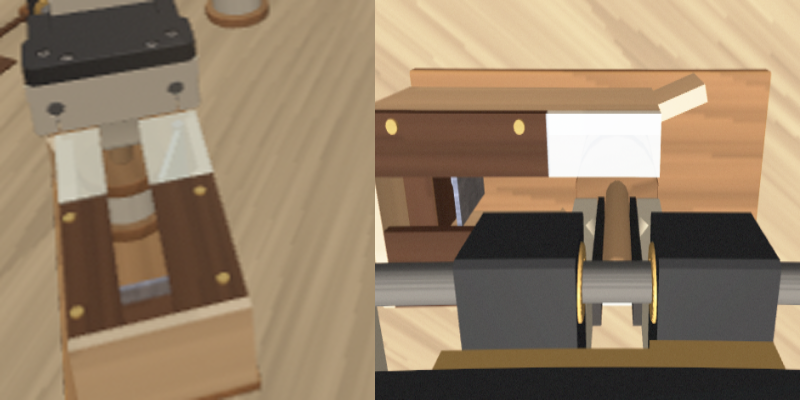

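```bash
python3 -m pendant '[[0,-0.006,0.0003,0,0,0,-1],[0,-0.012,0.0003,0,0,0,-1],[0,-0.018,0.0003,0,0,0,-1],[0,-0.024,0.0003,0,0,0,-1],[0,-0.024,0.0003,0,0,0,-1]]'; python3 f.py;  python3 -m pendant '[[0,-0.005,0,0,0,0,-1],[0,-0.01,0,0,0,0,-1],[0,-0.015,0,0,0,0,-1],[0,-0.015,0,0,0,0,-1]]'; python3 f.py
```

```text
clock: 9.85
tool_pos: [0.5516, 0.1296, 0.0739]
orientation: [-180.0, -0.0, 31.1]
force: [2.8, 1.9, -1.0]
opening: 0.0134
mag x,y mm [46.46 -0.94 73.86] F x,y,z [ 0.19 -3.42 -1.02] M [ 0.79 -0.98 -0.  ]
clock: 10.35
tool_pos: [0.5441, 0.1427, 0.0739]
orientation: [-180.0, -0.0, 31.1]
force: [2.1, 4.1, 0.8]
opening: 0.013
mag x,y mm [61.59 -1.19 73.93] F x,y,z [ 2.41 -3.96  0.8 ] M [ 1.76 -0.63  0.04]
```

```bash
python3 -m pendant '[[0,-0.004,0,0,0,0,-1],[0,-0.008,0,0,0,0,-1],[0,-0.012,0,0,0,0,-1],[0,-0.012,0,0,0,0,-1],[0,-0.012,0,0,0,0,-1]]'; python3 f.py;  python3 pic.py 6
```

```text
clock: 10.98
tool_pos: [0.5374, 0.1516, 0.0738]
orientation: [-180.0, 0.1, 31.1]
force: [-2.6, -1.5, 5.4]
opening: 0.0134
mag x,y mm [72.7  -0.1  73.82] F x,y,z [0.04 3.01 5.37] M [-0.48  0.67 -0.01]
```

View pics/c6.png

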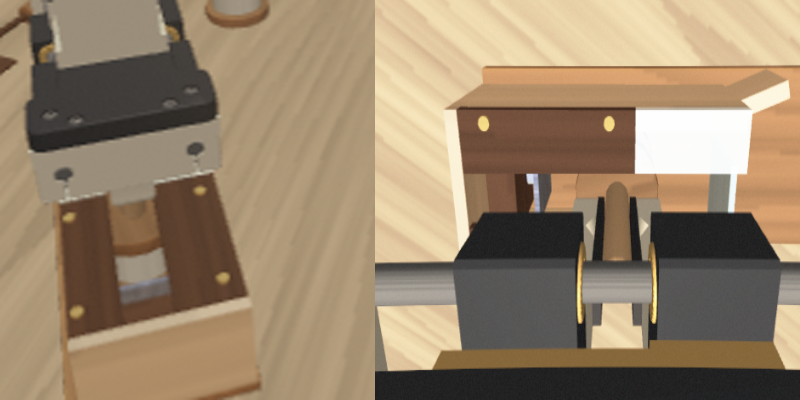

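```bash
python3 -m pendant '[[-0.0005,0,-0.0004,0,0,0,-1],[-0.001,-0.001,-0.0004,0,0,0,-1],[-0.001,-0.002,-0.0004,0,0,0,-1],[-0.001,-0.002,-0.0004,0,0,0,-1]]'; python3 f.py;   python3 -m pendant '[[0,-0.001,0,0,0,0,-1],[0,-0.002,0,0,0,0,-1],[0,-0.002,0,0,0,0,-1]]'; python3 f.py
```

```text
clock: 11.58
tool_pos: [0.5358, 0.1533, 0.0739]
orientation: [-180.0, 0.0, 31.1]
force: [0.1, -0.5, -2.2]
opening: 0.0134
mag x,y mm [74.91  0.4  73.93] F x,y,z [-0.45  0.15 -2.17] M [-0.01 -0.06 -0.  ]
clock: 11.95
tool_pos: [0.5351, 0.155, 0.0742]
orientation: [-180.0, 0.0, 31.1]
force: [-0.1, 0.3, -1.6]
opening: 0.0132
mag x,y mm [76.81  0.11 74.24] F x,y,z [ 0.31 -0.09 -1.56] M [-0.04 -0.04  0.02]
```

```bash
for i in 1 2; do :; done; python3 -m pendant '[[0,-0.001,0,0,0,0,-1],[0,-0.002,0,0,0,0,-1],[0,-0.002,0,0,0,0,-1]]'; python3 f.py; python3 -m pendant '[[0,-0.001,0,0,0,0,-1],[0,-0.002,0,0,0,0,-1],[0,-0.002,0,0,0,0,-1]]'; python3 f.py; python3 -m pendant '[[0,-0.001,0,0,0,0,-1],[0,-0.002,0,0,0,0,-1],[0,-0.002,0,0,0,0,-1]]'; python3 f.py
```

```text
clock: 12.32
tool_pos: [0.5341, 0.1567, 0.0743]
orientation: [180.0, -0.0, 31.1]
force: [-0.5, 0.9, -2.3]
opening: 0.0133
mag x,y mm [78.78  0.09 74.28] F x,y,z [ 1.08 -0.03 -2.25] M [-0.07 -0.05  0.02]
clock: 12.7
tool_pos: [0.5331, 0.1584, 0.0743]
orientation: [180.0, -0.0, 31.1]
force: [0.2, -0.7, -2.6]
opening: 0.0132
mag x,y mm [80.76  0.1  74.28] F x,y,z [-0.68  0.17 -2.6 ] M [-0.11 -0.04 -0.03]
clock: 13.08
tool_pos: [0.532, 0.1602, 0.0743]
orientation: [180.0, -0.0, 31.1]
force: [0.6, 0.5, -2.3]
opening: 0.0135
mag x,y mm [8.278e+01 8.000e-02 7.429e+01] F x,y,z [ 0.13 -0.82 -2.28] M [ 0.03 -0.04  0.01]
```

```bash
python3 -m pendant '[[0,-0.001,0,0,0,0,-1],[0,-0.002,0,0,0,0,-1],[0,-0.002,0,0,0,0,-1]]'; python3 f.py; python3 -m pendant '[[0,-0.001,0,0,0,0,-1],[0,-0.002,0,0,0,0,-1],[0,-0.002,0,0,0,0,-1]]'; python3 f.py; python3 -m pendant '[[0,-0.001,0,0,0,0,-1],[0,-0.002,0,0,0,0,-1],[0,-0.002,0,0,0,0,-1]]'; python3 f.py
```

```text
clock: 13.45
tool_pos: [0.531, 0.1619, 0.0743]
orientation: [-180.0, -0.0, 31.1]
force: [0.5, 0.7, -2.3]
opening: 0.0133
mag x,y mm [84.78  0.1  74.28] F x,y,z [ 0.33 -0.75 -2.31] M [-0.13 -0.03  0.01]
clock: 13.82
tool_pos: [0.53, 0.1636, 0.0743]
orientation: [-180.0, -0.0, 31.1]
force: [0.7, 0.4, -0.9]
opening: 0.013
mag x,y mm [86.77  0.09 74.29] F x,y,z [-0.05 -0.78 -0.91] M [-0.06  0.    0.02]
clock: 14.2
tool_pos: [0.5289, 0.1653, 0.0743]
orientation: [-180.0, -0.0, 31.1]
force: [-0.1, -0.9, -2.4]
opening: 0.0133
mag x,y mm [8.877e+01 8.000e-02 7.430e+01] F x,y,z [-0.7   0.56 -2.36] M [-0.   -0.05 -0.07]
```

```bash
python3 -m pendant '[[0,-0.001,0,0,0,0,-1],[0,-0.002,0,0,0,0,-1],[0,-0.002,0,0,0,0,-1]]'; python3 f.py; python3 -m pendant '[[0,-0.001,0,0,0,0,-1],[0,-0.002,0,0,0,0,-1],[0,-0.002,0,0,0,0,-1]]'; python3 f.py
```

```text
clock: 14.58
tool_pos: [0.5279, 0.167, 0.0743]
orientation: [-180.0, -0.0, 31.1]
force: [0.3, -1.0, -1.4]
opening: 0.0132
mag x,y mm [9.078e+01 9.000e-02 7.427e+01] F x,y,z [-1.    0.22 -1.4 ] M [-0.01 -0.   -0.  ]
clock: 14.95
tool_pos: [0.5269, 0.1687, 0.0743]
orientation: [-180.0, -0.0, 31.1]
force: [-0.0, -0.5, -2.0]
opening: 0.0135
mag x,y mm [92.78  0.11 74.27] F x,y,z [-0.41  0.27 -2.03] M [-0.07 -0.04  0.06]
```

```bash
python3 -m pendant '[[0,-0.001,0,0,0,0,-1],[0,-0.002,0,0,0,0,-1],[0,-0.002,0,0,0,0,-1]]'; python3 f.py; python3 -m pendant '[[0,-0.001,0,0,0,0,-1],[0,-0.002,0,0,0,0,-1],[0,-0.002,0,0,0,0,-1]]'; python3 f.py
```

```text
clock: 15.32
tool_pos: [0.5258, 0.1704, 0.0743]
orientation: [-180.0, 0.0, 31.1]
force: [-0.3, -0.4, -1.6]
opening: 0.0134
mag x,y mm [94.8   0.13 74.25] F x,y,z [-0.22  0.5  -1.65] M [-0.07 -0.04 -0.01]
clock: 15.7
tool_pos: [0.5248, 0.1721, 0.0743]
orientation: [180.0, 0.0, 31.1]
force: [0.1, 0.4, -1.6]
opening: 0.0138
mag x,y mm [96.73  0.1  74.27] F x,y,z [ 0.27 -0.32 -1.64] M [-0.13 -0.14  0.01]
```

```bash
python3 -m pendant '[[0,-0.001,0,0,0,0,-1],[0,-0.0015,0,0,0,0,-1],[0,-0.0015,0,0,0,0,-1]]'; python3 f.py; python3 -c "
from h import *
s,_=save('side','d7')
cv2.imwrite('pics/c7.png',cv2.resize(s['image'][280:380,150:270],None,fx=5,fy=5,interpolation=cv2.INTER_CUBIC))"
```

```text
clock: 16.08
tool_pos: [0.5241, 0.1733, 0.0743]
orientation: [180.0, 0.0, 31.1]
force: [1.6, -2.0, -1.2]
opening: 0.0134
mag x,y mm [98.09  0.11 74.29] F x,y,z [-2.54 -0.34 -1.22] M [-0.75 -0.53 -0.04]
```

View pics/c7.png

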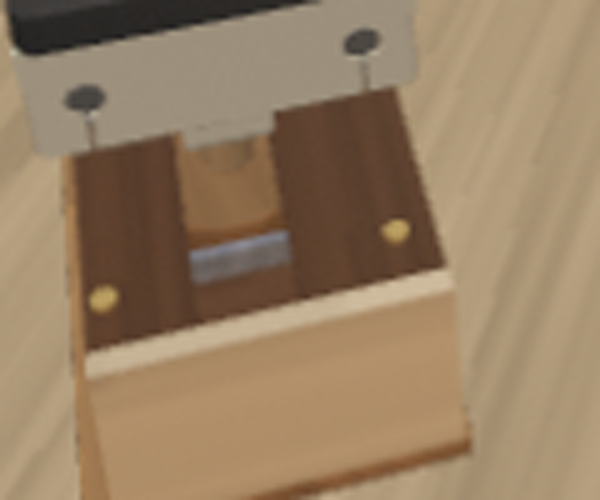

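```bash
python3 -m pendant '[[0,-0.001,0,0,0,0,-1],[0,-0.0015,0,0,0,0,-1],[0,-0.0015,0,0,0,0,-1],[0,-0.0015,0,0,0,0,-1]]'; python3 f.py; python3 -m pendant '[[0,-0.001,0,0,0,0,-1],[0,-0.001,0,0,0,0,-1],[0,-0.001,0,0,0,0,-1]]'; python3 f.py
```

```text
clock: 16.62
tool_pos: [0.5233, 0.1746, 0.0743]
orientation: [180.0, 0.0, 31.1]
force: [1.5, -3.5, -0.6]
opening: 0.0131
mag x,y mm [99.6   0.13 74.32] F x,y,z [-3.78  0.53 -0.64] M [-1.48 -0.93 -0.  ]
clock: 17.0
tool_pos: [0.5229, 0.1754, 0.0744]
orientation: [180.0, 0.0, 31.1]
force: [3.2, -4.0, -0.9]
opening: 0.0132
mag x,y mm [1.0053e+02 9.0000e-02 7.4360e+01] F x,y,z [-5.03 -0.68 -0.88] M [-1.86 -1.15  0.03]
```

```bash
python3 -m pendant '[[0,-0.0005,0,0,0,0,-1],[0,-0.001,0,0,0,0,-1],[0,-0.001,0,0,0,0,-1],[0,-0.001,0,0,0,0,-1]]'; python3 f.py; python3 -m pendant '[[0,-0.0005,0,0,0,0,-1],[0,-0.001,0,0,0,0,-1],[0,-0.001,0,0,0,0,-1],[0,-0.001,0,0,0,0,-1]]'; python3 f.py;python3 -m pendant '[[0,0,0,0,0,0,-1],[0,0,0,0,0,0,-1]]'; python3 f.py
```

```text
clock: 17.5
tool_pos: [0.5224, 0.176, 0.0744]
orientation: [180.0, 0.0, 31.1]
force: [2.8, -6.0, -1.4]
opening: 0.0134
mag x,y mm [101.32   0.12  74.39] F x,y,z [-6.63  0.67 -1.36] M [-2.28 -1.38  0.04]
clock: 18.0
tool_pos: [0.522, 0.1768, 0.0744]
orientation: [180.0, 0.0, 31.1]
force: [4.2, -6.3, -0.9]
opening: 0.0133
mag x,y mm [1.0217e+02 9.0000e-02 7.4420e+01] F x,y,z [-7.54 -0.34 -0.86] M [-2.56 -1.67  0.  ]
clock: 18.25
tool_pos: [0.522, 0.1768, 0.0744]
orientation: [180.0, 0.0, 31.1]
force: [3.9, -6.7, -1.1]
opening: 0.0134
mag x,y mm [1.0215e+02 9.0000e-02 7.4450e+01] F x,y,z [-7.78  0.11 -1.14] M [-2.58 -1.63 -0.03]
```

One more millimetre toward about 9 N, then hold.

```bash
python3 -m pendant '[[0,-0.0005,0,0,0,0,-1],[0,-0.001,0,0,0,0,-1],[0,-0.001,0,0,0,0,-1],[0,-0.001,0,0,0,0,-1]]'; python3 f.py;python3 -m pendant '[[0,0,0,0,0,0,-1],[0,0,0,0,0,0,-1]]'; python3 f.py; python3 -m pendant '[[0,0,0,0,0,0,-1],[0,0,0,0,0,0,-1]]'; python3 f.py
```

```text
clock: 18.75
tool_pos: [0.5216, 0.1774, 0.0744]
orientation: [179.9, 0.0, 31.1]
force: [4.9, -8.0, -0.5]
opening: 0.0132
mag x,y mm [102.96   0.13  74.45] F x,y,z [-9.35 -0.1  -0.51] M [-2.9  -1.82  0.02]
clock: 19.0
tool_pos: [0.5216, 0.1775, 0.0745]
orientation: [179.9, 0.0, 31.1]
force: [4.3, -6.7, -0.6]
opening: 0.0135
mag x,y mm [102.97   0.12  74.46] F x,y,z [-8.01 -0.23 -0.6 ] M [-2.95 -1.87 -0.04]
clock: 19.25
tool_pos: [0.5216, 0.1774, 0.0744]
orientation: [179.9, 0.0, 31.1]
force: [4.4, -6.6, -0.1]
opening: 0.0133
mag x,y mm [102.97   0.14  74.43] F x,y,z [-7.93 -0.31 -0.13] M [-2.96 -1.87 -0.02]
```

```bash
python3 -m pendant '[[0,-0.0003,0,0,0,0,-1],[0,-0.0003,0,0,0,0,-1],[0,-0.0003,0,0,0,0,-1],[0,-0.0003,0,0,0,0,-1]]'; python3 f.py;python3 -m pendant '[[0,0,0,0,0,0,-1],[0,0,0,0,0,0,-1]]'; python3 f.py; python3 -m pendant '[[0,0.001,0,0,0,0,-1],[0,0.002,0,0,0,0,-1],[0,0.003,0,0,0,0,-1],[0,0.004,0,0,0,0,-1],[0,0.005,0,0,0,0,-1],[0,0.006,0,0,0,0,-1],[0,0.006,0,0,0,0,-1],[0,0.006,0,0,0,0,-1]]'; python3 f.py
```

```text
clock: 19.75
tool_pos: [0.5215, 0.1776, 0.0745]
orientation: [179.9, 0.0, 31.1]
force: [4.4, -7.4, -0.6]
opening: 0.0132
mag x,y mm [103.19   0.12  74.48] F x,y,z [-8.58  0.02 -0.6 ] M [-3.05 -1.92 -0.  ]
clock: 20.0
tool_pos: [0.5214, 0.1776, 0.0744]
orientation: [179.9, 0.0, 31.1]
force: [3.3, -7.7, -1.2]
opening: 0.0135
mag x,y mm [103.21   0.15  74.44] F x,y,z [-8.28  1.18 -1.16] M [-3.01 -1.96  0.05]
clock: 21.0
tool_pos: [0.5241, 0.1733, 0.0742]
orientation: [-180.0, -0.0, 31.1]
force: [1.2, -0.7, -1.1]
opening: 0.0133
mag x,y mm [9.813e+01 9.000e-02 7.421e+01] F x,y,z [-1.23 -0.61 -1.15] M [-0.78 -0.53  0.01]
```

```bash
python3 -m pendant '[[0,0.001,0,0,0,0,-1],[0,0.0015,0.0003,0,0,0,-1],[0,0.0015,0.0005,0,0,0,-1],[0,0.0015,0.0005,0,0,0,-1]]'; python3 f.py
```

```text
clock: 21.5
tool_pos: [0.5249, 0.1721, 0.0738]
orientation: [-180.0, -0.0, 31.1]
force: [-1.4, 0.7, 0.4]
opening: 0.0134
mag x,y mm [9.666e+01 8.000e-02 7.384e+01] F x,y,z [1.34 0.78 0.36] M [ 0.02  0.39 -0.01]
```

Resting on the floor with nearly no load; release and rise.

```bash
python3 -m pendant '[[0,0,0,0,0,0,-0.3],[0,0,0,0,0,0,-0.3],[0,0,0,0,0,0,-0.3],[0,0,0,0,0,0,-0.3],[0,0,0,0,0,0,-0.3]]'; python3 f.py; python3 pic.py 8
```

```text
clock: 22.12
tool_pos: [0.525, 0.1719, 0.0738]
orientation: [-180.0, -0.0, 31.1]
force: [0.1, -0.1, 0.0]
opening: 0.0306
mag x,y mm [9.649e+01 6.000e-02 7.379e+01] F x,y,z [-0.18 -0.01  0.01] M [-0.09 -0.08  0.04]
```

View pics/c8.png

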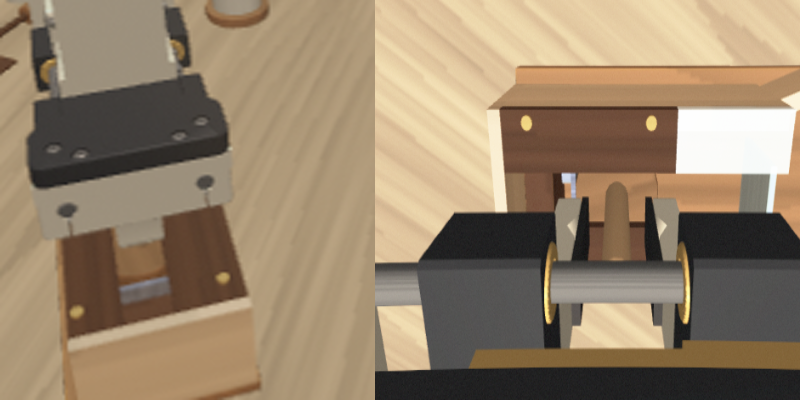

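The stem stands free between the fingers (about x=617 in the wrist panel), and the gate is shut across the mouth (x≈755). Now straight up.

```bash
python3 -m pendant '[[0,0,-0.02,0,0,0,-0.3],[0,0,-0.06,0,0,0,-0.3],[0,0,-0.11,0,0,0,-0.3],[0,0,-0.16,0,0,0,-0.3],[-0.06,0,-0.2,0,0,0,-0.3],[-0.1,0,-0.2,0,0,0,-0.3],[-0.1,0,-0.2,0,0,0,-0.3],[-0.1,0,-0.2,0,0,0,-0.3]]'; python3 f.py; python3 -c "
from h import *
w,_=save('wrist','w9');s,_=save('side','d9');a,_=save('scene','s9')
cv2.imwrite('pics/c9.png',np.hstack([cv2.resize(s['image'][235:385,145:265],(400,500)),cv2.resize(a['image'][150:300,320:440],(400,500))]))"
```

```text
clock: 23.22
tool_pos: [0.4394, 0.1204, 0.2741]
orientation: [-180.0, -0.1, 31.1]
force: [0.2, 1.2, 1.1]
opening: 0.0308
mag x,y mm [ 96.51  99.91 274.15] F x,y,z [ 0.89 -0.81  1.06] M [-0.08 -0.09  0.04]
```

View pics/w9.png

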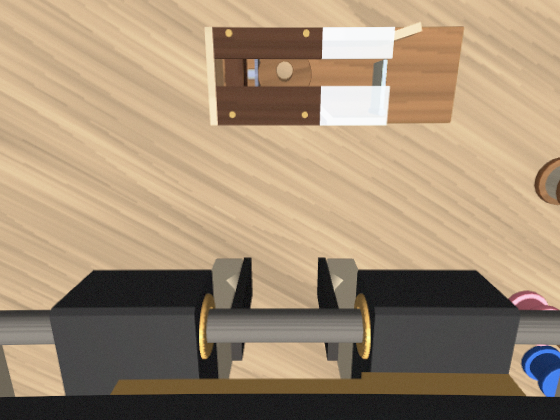

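View pics/c9.png

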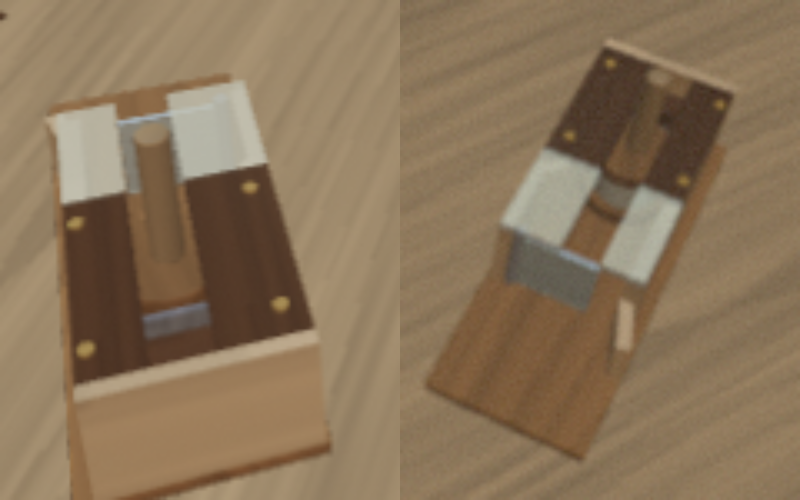

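View pics/s9.png

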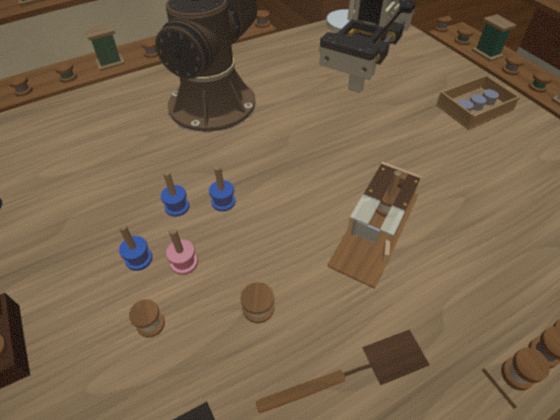

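```bash
python3 -c "
from plant import ctrl
print(ctrl.close_job())"
```

```text
the job is handed in; nothing more can be done
None
```

The stemmed spool is in the magazine, standing upright at the back of the lane with the gate shut behind it, and the job is handed in at about 23 s of robot time.

- **Loading:** I gripped the stem, set the spool on the apron (about 5 N upward force on contact), and pushed the gate open with the spool. The wrist picture showed the gate shut behind it by about x = 73 mm.
- **Pressing:** I crept forward and met the pad at about x = 96.5 mm. I then pressed to a held reading of 8.0 to 8.6 N, which is about 5.5 mm of press. One reading touched 9.4 N, and TCP travel put the press at about 6.5 mm at most, well short of 9 mm. I held it for about 1 s.
- **Letting go:** I eased back, lowered the spool onto the floor, opened the fingers and lifted clear.
- **Final pictures:** They show the stem upright in the slot, the spool at the pad and the gate shut. Both spare spools and the blue and pink look-alikes stand where they were.
- **Readings that disagreed:**
  - My estimates of the lane's centre line differed by about 2 mm between the slot, the screws and the apron.
  - Just after the gate snapped shut the spool rubbed briefly, about 3 N sideways and 5 N on the floor. I corrected that before pressing.
  - For the last stretch and the press I held the spool a few tenths of a millimetre off the floor, so it was not sliding on it there.

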